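# Weigh a gift carton on the hand scale and sort it

## Robot

A 6-joint arm with a two-finger parallel gripper is mounted at the origin on a cart in front of the work surface, level with it; the furniture and walls round the work are solid. World frame = base frame: x ahead of the robot, y to its left, z up, the work surface at z = 0. Lengths are in m, angles in rad, forces in N, time in s.
With the tool pointing down it reaches from about 0.35 to 0.95 m from the base axis. Payload 17.4 kg.
Tool frame: the origin (TCP) lies at the very end of the fingers, on their centre line; the grasp point (between the pads) lies 19 mm behind it; z points along the fingers, y is the line along which they close (so a half turn about z gives the same grasp; the last joint's range is limited). The gripper opens to 93 mm and grips with 3 to 60 N. Pads are 15 mm wide; open, the fingers measure 128 mm over their backs; the gripper's body (75 mm by 188 mm) begins 65 mm behind the grasp point.
Start: joints at [-1.157, 0.116, 1.442, -0, 1.584, -0.038], TCP at [0.295, -0.607, 0.219] pointing down, gripper open.
Joint ranges: [-2.83, 2.83], [-0.83, 2.19], [0.07, 2.5], [-1.14, 4.28], [0.01, 3], [-2.97, 2.97]. Speed limits (rad/s): [1.89, 1.89, 2.22, 3.14, 3.14, 3.14].

## Interface

Orientations are given as a 3x3 rotation matrix whose columns are the frame's x, y, z axes.
In Python, from rig import bot gives the robot as it stands. The module is installed in compiled form; this text tells all that it offers.
- The arm moves only by the shell command python3 -m crank 'ROWS'. ROWS is JSON, a list of rows, each a list of 3 entries, a list of its own where there are three numbers: the shift along the tool's x, y, z in m, then the turn, a rotation vector about the tool's x, y, z in rad, then the opening, from 0 (shut) to 1 (fully open). A call has 1 to 20 rows; each row is the pose to reach, as a shift and turn from the pose commanded when the call began, along the tool's axes at that moment; what a row does not reach only later rows make up. A row lasts 1/8 s, in which the tool goes at most 62.5 mm and 10.7 degrees, less where a joint would pass 70% of its speed; a pose out of reach is approached as far as the arm can. A call with a gripper value outside its range is refused whole. The fingers move at their own pace and stop on an object; the grip force is fixed at half the most. Time passes only in rows, so rows that repeat a pose let the fingers close. It gives the time, the measured TCP pose, the force, the opening and the grip force at its end, in the units of the state.
- bot.get_obs(): the state, without advancing time (a new reading comes with each control period).
- bot.capture(name): name is "scene" or "top" or "wrist"; returns the picture (420x560x3 uint8, red, green, blue); there is no depth.
- bot.get_calibration(name): a dict with "fx", "fy", "cx", "cy" (pixels), "k1" (the pictures are not rectified: a ray, as slopes to the right and down, at radius r is drawn at 1 + k1 r^2 times it, then the intrinsics apply), "rvec" (rotation vector, rad) and "tvec" (3), from world to camera coordinates, as OpenCV has them. Camera axes: x right, y down, z forward; pixel columns grow to the right and rows downward; lengths in m; the calibration is good to about 2 mm. A picture is of the moment at which its call begins: read the wrist's pose just before it. get_calibration takes no time and is no camera call; for the wrist camera it gives the pose at the moment of the call.
- bot.job_done(): hands the job in; it is judged then, once.
Trained networks look in the newest picture that a camera, given by its name, has taken for a name from the list of things; names that differ only in an ending like _2 or _b are one class to them, and where a whole thing is asked for, a point or a joint stands for the part that bears it (a point fixed in the world has none). Each returns a list of dicts, best first, with "conf" (0 to 1); they miss things now and then, are a little off and sometimes report something else, mostly with a low value. They report only what shows in the picture. A call takes as long as a camera call.
- bot.outline_of(camera, label): "region" (420x560 bool, what is visible of it) and "bbox" ([left, top, right, bottom] in pixels, round what is visible of it).
The state is a dict: "t": time; "q": joint angles; "qvel": joint speeds; "joint_torque": joint torques, N m; "eef_pos": TCP position; "tool_rot": TCP orientation; "force": force on the tool from outside, world axes, zero at the start; "moment": the same for the moment, N m; "gripper_width": opening from 0.0 (shut) to 1.0 (fully open); "grip_force": force on a finger pad.
Only numpy, scipy, OpenCV 4.12 (cv2) and the standard library are available. Lean on these libraries where they do the work, as an engineer would, in place of code of your own. Each camera call takes 0.05 s, during which the arm holds its last target. There are 200 camera calls.

## Task

Take the sprung hand scale from its stand, hook it under the wire bail of the gift carton on the cork mat and lift it by the scale alone until the carton hangs well clear of the mat (2 cm or more), holding it still for about a second to read the pointer. Then lower it, without dropping it, centred and flat in the green tray if the pointer stopped in the green band, or in the red tray if it stopped in the red band. Unhook the scale, hang it back upright in its stand, and leave the other carton and the things around alone.

Things in the scene. Friction and masses are not known exactly. Their poses are not given: they have to be found in the camera images.
- scale: hand scale, loose, upright in its stand, 0.13 kg. Origin on its axis under its steel flange (34 x 58 x 5 mm); z up, y across, x from the dial face (towards the robot) to the back. Grey case 26 x 36 mm up to z = 60 mm. On the dial a black pointer moves down with the hook, over a green band, then a red one.
- scale_grip (a point): middle of the scale's black ribbed grip, 24 x 24 mm in section, from 60 to 106 mm above the scale's origin (cap to 109 mm); this point is 88 mm above it, axes as the scale's. Pinch it across y here, from above, so that the fingers clear the case.
- hook (a joint): travel of the sprung hook in m: 0 fully up, grows as it is pulled down, stop at 0.042. Spring 200 N/m, damped; the hook weighs 0.03 kg (about 0.0015 when empty). The pointer is in the green band from 0 to 0.022, in the red band beyond 0.022.
- hook_saddle (a point): where the centre line of a hung bail bar rests in the hook: on the scale's axis, 51 mm below the scale's origin plus the hook's travel. The hook is a steel strap 18 mm wide (along y), 4 mm thick, bent in the scale's x-z plane: spine on the -x side 15 mm off the axis, V bottom reaching 10 mm below this point, tip at x = +15 mm ending 9 mm above this point.
- hook_mouth (a point): middle of the hook's mouth, on the scale's axis 22 mm above hook_saddle, moving with the hook. The mouth is open to the scale's +x, between the tip (13 mm below this point) and a cross strap (15 mm above it). A bar enters here as the hook moves to its +x, then sits in the V as the hook rises.
- stand_seat (a point): fixed steel cradle; this point is where the scale's origin lies when home, 82 mm above the table, axes as the scale's at home. Two arms along x (y = +-16 to +-28 mm, x = -23 to +36 mm), open above and to -x, carry the flange; a post behind, at x = +36 to +46 mm, is no higher. The hook hangs between the arms, about 12 mm over the base plate.
- cork_mat: fixed brown cork mat 120 x 140 x 4 mm, origin at the centre of its underside; the carton on it is the one to weigh
- grey_mat: fixed grey mat 120 x 140 x 4 mm, origin at the centre of its underside; the carton on it is to be left alone
- box_1: closed gift carton 92 x 112 x 60 mm (x, y, z), kraft board with white lid, under 1 kg, load unknown; both look alike. Origin at the centre of its underside. A rigid bail of 6 mm steel wire stands over it in its y-z plane, legs at y = +-44 mm; its top bar runs straight for 48 mm along y, centre line 48 mm above the lid. One carton starts on each mat; which one varies.
- box_2: closed gift carton 92 x 112 x 60 mm (x, y, z), kraft board with white lid, under 1 kg, load unknown; both look alike. Origin at the centre of its underside. A rigid bail of 6 mm steel wire stands over it in its y-z plane, legs at y = +-44 mm; its top bar runs straight for 48 mm along y, centre line 48 mm above the lid. One carton starts on each mat; which one varies.
- box_1_bail (a point): middle of the top bar of box_1's bail, on the wire's centre line; axes as the carton's
- box_2_bail (a point): middle of the top bar of box_2's bail, on the wire's centre line; axes as the carton's
- green_tray_in (a point): shallow green tray, outside 146 x 166 x 15 mm (x, y, z), walls 4 mm thick; this point is the centre of its inner floor, z up, its long side along its y. Fixed.
- red_tray_in (a point): shallow red tray, outside 146 x 166 x 15 mm (x, y, z), walls 4 mm thick; this point is the centre of its inner floor, z up, its long side along its y. Fixed.
- bell: counter bell, brass dome on a black base, 71 mm across, 62 mm high, origin at the centre of its underside; a bystander
- cup: open brass tea-light cup, 63 mm across, 46 mm high, origin at the centre of its underside; a bystander
- tealight: red tea light, 38 mm across, 19 mm high, origin at the centre of its underside; a bystander

How it is judged:
By the outcome, as a careful person would: the job done as asked, in the order asked, and still so for the second after the job is handed in, with the robot touching nothing.
It also fails if it takes over 64 s, if anything falls off the work surface, if the arm or the gripper's body presses on something with over 40 N, if the wrist force passes 120 N, or if a joint passes its speed limit or range.

## Working session

There is one attempt and no reset: what is moved stays moved. The work goes in short steps, Python scripts to look and compute and a shell command to move; the robot and the scene stay as the last step left them, time stands still between calls to the robot, and variables do not carry over. Pictures are saved under pics/ and viewed, at most 12 in all, crops included, and the job is handed in when it is done.

```bash
mkdir -p pics
python3 - <<'E'
from rig import bot
import cv2,numpy as np
o=bot.get_obs();print(o['t'],o['eef_pos'],o['tool_rot'],o['gripper_width'],o['force'])
for n in("scene","top"):
    cv2.imwrite(f"pics/{n}0.png",bot.capture(n)[:,:,::-1]);c=bot.get_calibration(n)
    print(n,{k:np.round(v,4).tolist() for k,v in c.items()})
print({k:np.round(v,4).tolist() for k,v in bot.get_calibration('wrist').items()})
E
```

```text
0.0 [ 0.29460929 -0.60708007  0.21790402] [[ 8.99659067e-01  4.36592893e-01 -4.58031190e-04]
 [ 4.36593129e-01 -8.99658423e-01  1.07743748e-03]
 [ 5.83299290e-05 -1.16929967e-03 -9.99999315e-01]] 0.999971736713093 [ 0.084448   -0.51499503  0.4958593 ]
scene {'fx': 385.7597, 'fy': 385.7597, 'cx': 281.4017, 'cy': 205.4377, 'k1': 0.0246, 'rvec': [0.8474, -2.5247, 1.1078], 'tvec': [0.396, 0.344, 0.8962]}
top {'fx': 427.4593, 'fy': 427.4593, 'cx': 279.1053, 'cy': 198.6439, 'k1': -0.0635, 'rvec': [2.1681, -2.0458, 0.2064], 'tvec': [-0.086, 0.5726, 1.1502]}
{'fx': 290.3832, 'fy': 290.3832, 'cx': 282.5951, 'cy': 204.2873, 'k1': -0.0031, 'rvec': [-2.4761, 1.5521, 0.1977], 'tvec': [-0.6739, -0.0285, 0.3885]}
```

View pics/scene0.png

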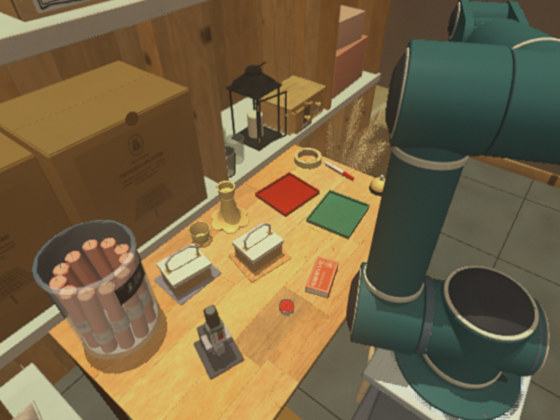

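View pics/top0.png

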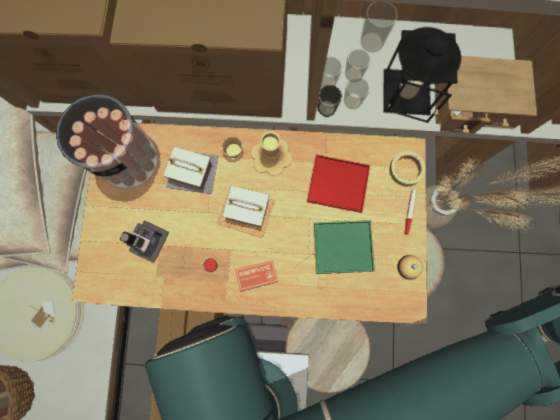

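The scene view shows the cork mat carton around (258,245), the grey mat one at (187,270), and the scale in its stand at (213,335). In the top view: scale (138,240), cork carton (245,207), grey carton (188,168), green tray (344,247), red tray (338,183), bell (410,267).

```bash
cat > h.py <<'E'
from rig import bot
import cv2,numpy as np
def cam(n):
    c=bot.get_calibration(n);R=cv2.Rodrigues(np.array(c['rvec'],float))[0];return c,R,np.array(c['tvec'],float)
def rays(n,px,C=None):
    c,R,t=C or cam(n);d=(np.atleast_2d(px).astype(float)-[c['cx'],c['cy']])/[c['fx'],c['fy']]
    u=d.copy()
    for _ in range(20):u=d/(1+c['k1']*(u**2).sum(1,keepdims=True))
    v=np.c_[u,np.ones(len(u))]@R
    return -R.T@t,v
def onz(n,px,z,C=None):
    o,v=rays(n,px,C);return o+v*((z-o[2])/v[:,2])[:,None]
def proj(n,P,C=None):
    c,R,t=C or cam(n);p=np.atleast_2d(P)@R.T+t;u=p[:,:2]/p[:,2:];u=u*(1+c['k1']*(u**2).sum(1,keepdims=True))
    return u*[c['fx'],c['fy']]+[c['cx'],c['cy']]
def rect(n,reg,z,C=None):
    ct=max(cv2.findContours(reg.astype(np.uint8),0,1)[0],key=cv2.contourArea)[:,0]
    w=onz(n,ct,z,C)[:,:2]
    (c,s,a)=cv2.minAreaRect((w*1000).astype(np.float32));return np.round(c,1),np.round(s,1),round(a,1)
E
python3 - <<'E'
from h import *
for n in("top","scene"):
    bot.capture(n)
    for l,z in(("scale",.14),("scale_grip",.17),("stand_seat",.08),("cork_mat",.004),("grey_mat",.004),("box_1",.06),("box_1_bail",.11),("green_tray_in",.015),("red_tray_in",.015),("bell",.03),("cup",.046),("tealight",.019)):
        for d in bot.outline_of(n,l)[:3]:
            if d['conf']>.3: print(n,l,round(d['conf'],2),np.array(d['bbox']).tolist(),*rect(n,d['region'],z))
E
```

```text
top scale 0.7 [224.3, 183.9, 266.8, 228.2] [535.2  32.2] [106.8  89.6] 79.0
top scale_grip 0.76 [119.9, 234.0, 145.7, 250.2] [424.5 306.6] [74.2 28.3] 73.8
top stand_seat 0.79 [130.4, 224.7, 169.8, 263.8] [435.3 303.6] [90.5 95.1] 69.1
top cork_mat 0.6 [217.2, 194.4, 276.8, 239.2] [544.2  43.5] [139.7 118. ] 75.4
top grey_mat 0.93 [168.7, 153.1, 220.0, 194.2] [659.5 215. ] [141.2 122.7] 85.3
top grey_mat 0.73 [167.2, 150.1, 211.8, 194.9] [669.8 229.7] [130.5 103.1] 77.2
top box_1 0.93 [165.3, 148.1, 210.1, 189.8] [653.9 217. ] [128.7 102.2] 76.7
top box_1 0.85 [219.4, 185.3, 267.9, 229.4] [551.2  39.7] [118.4  99.6] 78.9
top box_1_bail 0.59 [163.5, 144.2, 212.8, 189.2] [639.3 203.3] [117.2  94.9] 76.8
top green_tray_in 0.59 [312.4, 218.3, 375.2, 273.5] [ 456.9 -246. ] [147.3 168.1] 5.7
top red_tray_in 0.6 [305.2, 154.2, 369.4, 211.3] [ 644.6 -224.2] [164.1 148.2] 81.7
top red_tray_in 0.48 [221.1, 187.0, 271.4, 228.4] [559.2  43.5] [118.8 100.3] 79.6
top cup 0.66 [223.6, 133.8, 243.0, 159.5] [728.3  94.2] [59.8 58.2] 66.0
top cup 0.58 [203.1, 258.7, 218.7, 275.5] [380.2 127. ] [33.1 3
[... 615 characters left out ...]
.8] [454.5 311.2] [ 61.3 126.6] 69.0
scene box_1_bail 0.64 [157.5, 242.9, 211.5, 295.2] [600.8 247.2] [114.1 124.1] 76.4
scene box_1_bail 0.34 [201.7, 305.4, 229.6, 356.0] [431.2 327.8] [ 56.3 119.7] 66.5
scene green_tray_in 0.77 [304.3, 189.0, 369.5, 243.2] [ 449.2 -235.9] [150.6 180.4] 5.8
scene green_tray_in 0.52 [233.8, 224.4, 283.1, 272.7] [561.4  22.5] [144.5 133.6] 78.0
scene red_tray_in 0.57 [255.8, 171.7, 322.4, 216.7] [ 635.2 -215.4] [178.9 156.1] 81.6
scene bell 0.74 [371.3, 177.7, 384.7, 195.8] [ 412.3 -418.6] [ 45.3 113.9] 17.7
scene cup 0.74 [188.4, 220.8, 210.4, 247.2] [715.4 110.2] [58.4 84.1] 38.2
scene tealight 0.5 [281.2, 298.9, 293.0, 316.1] [375.5 140.9] [35.2 43.1] 37.1
```

```bash
cat >> h.py <<'E'
def go(p,yaw,cmd=None):
    """rows entry (shift, rotvec) in tool axes from current pose to TCP p with tool y at world angle yaw (deg), pointing down"""
    o=bot.get_obs();R=np.array(o['tool_rot']);e=np.array(o['eef_pos']);a=np.radians(yaw)
    y=np.array([np.cos(a),np.sin(a),0]);z=np.array([0,0,-1.]);T=np.c_[np.cross(y,z),y,z]
    return np.round(R.T@(np.array(p)-e),4).tolist(),np.round(cv2.Rodrigues(R.T@T)[0].ravel(),4).tolist()
E
python3 - <<'E'
from h import *
c,R,t=cam('wrist');o=bot.get_obs();T=o['tool_rot']
print('cam in tool',T.T@(-R.T@t-o['eef_pos']),'\n',T.T@R.T)
print(go([.40,-.35,.36],-30)); print(go([.45,-.05,.36],20)); print(go([.38,.29,.36],69))
E
```

```text
cam in tool [ 0.06846588 -0.00064081 -0.16467627] 
 [[-9.89390494e-04 -9.68481102e-01 -2.49085077e-01]
 [ 9.99999510e-01 -9.48757327e-04 -2.83182228e-04]
 [ 3.79353451e-05 -2.49085235e-01  9.68481566e-01]]
([0.2071, -0.1855, -0.1414], [-0.0, -0.0, -0.5954])
([0.383, -0.4336, -0.1414], [-0.0, -0.0, -1.4681])
([0.4685, -0.77, -0.1414], [-0.0, -0.0, -2.3233])
```

```bash
python3 -m crank '[[[0.207,-0.186,-0.12],[0,0,-0.6],1],[[0.207,-0.186,-0.12],[0,0,-0.6],1],[[0.207,-0.186,-0.12],[0,0,-0.6],1],[[0.207,-0.186,-0.12],[0,0,-0.6],1],[[0.383,-0.434,-0.12],[0,0,-1.47],1],[[0.383,-0.434,-0.12],[0,0,-1.47],1],[[0.383,-0.434,-0.12],[0,0,-1.47],1],[[0.383,-0.434,-0.12],[0,0,-1.47],1],[[0.383,-0.434,-0.12],[0,0,-1.47],1],[[0.468,-0.77,-0.12],[0,0,-2.323],1],[[0.468,-0.77,-0.12],[0,0,-2.323],1],[[0.468,-0.77,-0.12],[0,0,-2.323],1],[[0.468,-0.77,-0.12],[0,0,-2.323],1],[[0.468,-0.77,-0.12],[0,0,-2.323],1],[[0.468,-0.77,-0.12],[0,0,-2.323],1],[[0.468,-0.77,-0.12],[0,0,-2.323],1],[[0.468,-0.77,-0.12],[0,0,-2.323],1]]'
python3 - <<'E'
from h import *
o=bot.get_obs();C=cam('wrist');im=bot.capture('wrist')
cv2.imwrite("pics/w1.png",im[:,:,::-1]);print(o['eef_pos'],o['tool_rot'][:,1],o['q'])
for l,z in(("scale",.191),("scale_grip",.191),("stand_seat",.0)):
    for d in bot.outline_of('wrist',l)[:2]: print(l,d['conf'],d['bbox'],rect('wrist',d['region'],z,C))
E
```

```text
t: 3.52
eef_pos: [0.3795, 0.2899, 0.3385]
tool_rot: [[-0.934, 0.357, -0.0], [0.357, 0.934, -0.0], [0.0, -0.0, -1.0]]
force: [0.3, -0.1, -0.2]
gripper_width: 1.001
grip_force: 0.0
[0.37946177 0.28991249 0.33854563] [ 3.57478839e-01  9.33921144e-01 -4.20011744e-04] [ 5.99121872e-01 -3.21004376e-01  1.65388367e+00 -2.25906480e-04
  1.80907224e+00 -6.06160746e-01]
scale 0.66 [161.5, 275.8, 228.7, 342.7] (array([494.1, 124. ]), array([89.8, 44. ]), 76.4)
scale 0.56 [308.7, 184.4, 321.4, 189.4] (array([384.1, 325.1]), array([11. ,  4.2]), 59.4)
scale_grip 0.73 [298.9, 186.2, 338.8, 232.2] (array([408.3, 320.9]), array([41.7, 53.4]), 69.8)
scale_grip 0.66 [284.9, 166.6, 336.7, 229.3] (array([395.5, 318.4]), array([52.4, 70.4]), 69.3)
stand_seat 0.79 [283.2, 166.8, 338.2, 231.1] (array([445.7, 319.3]), array([ 86.2, 111.7]), 69.0)
```

View pics/w1.png

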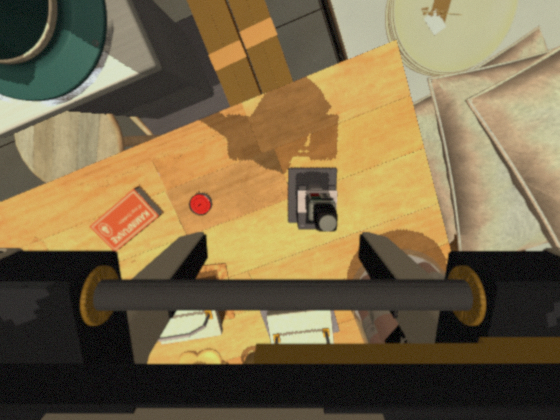

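The wrist view shows the scale near (320,200), aligned with the tool; grip cap near (327,221). Zooming for its exact position.

Run:
```python
from h import *
im=cv2.imread("pics/w1.png")[150:250,260:360];cv2.imwrite("pics/w1z.png",cv2.resize(im,None,fx=6,fy=6,interpolation=2))
```

```text
(no output)
```

View pics/w1z.png

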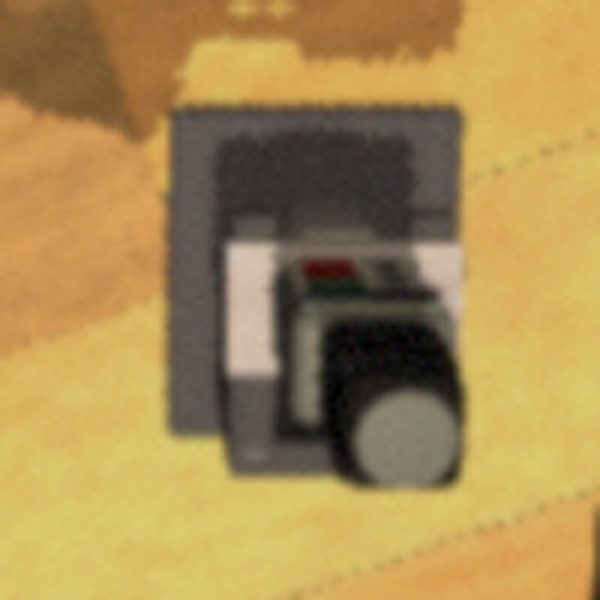

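Run:
```python
from h import *
p=onz('wrist',[327.5,223],.191);print(p)
f=onz('wrist',[[297.5,190.3],[337,190.3],[297.5,212.2]],.087);print(f,f[:2].mean(0)+.017*np.array([.934,-.358,0]))
```

```text
[[0.42924264 0.32430014 0.191     ]]
[[0.40385031 0.30319205 0.087     ]
 [0.42475743 0.35711931 0.087     ]
 [0.43510517 0.29154304 0.087     ]] [0.43018187 0.32406968 0.087     ]
```

Run:
```python
from h import *
print(go([.4297,.3242,.25],69));print(go([.4297,.3242,.151],69))
```

```text
([-0.0335, 0.0511, 0.089], [0.0004, 0.0005, -0.0022])
([-0.0334, 0.051, 0.188], [0.0004, 0.0005, -0.0022])
```

```bash
python3 -m crank '[[[-0.033,0.051,0.089],[0,0,0],1],[[-0.033,0.051,0.089],[0,0,0],1],[[-0.033,0.051,0.14],[0,0,0],0.7],[[-0.033,0.051,0.188],[0,0,0],0.6],[[-0.033,0.051,0.188],[0,0,0],0.5],[[-0.033,0.051,0.188],[0,0,0],0],[[-0.033,0.051,0.188],[0,0,0],0],[[-0.033,0.051,0.188],[0,0,0],0],[[-0.033,0.051,0.188],[0,0,0],0],[[-0.033,0.051,0.188],[0,0,0],0],[[-0.033,0.051,0.188],[0,0,0],0]]'
```

```text
t: 5.1
eef_pos: [0.4288, 0.3256, 0.1511]
tool_rot: [[-0.933, 0.359, 0.0], [0.359, 0.933, 0.0], [-0.0, 0.0, -1.0]]
force: [-1.0, -1.4, 4.7]
gripper_width: 0.253
grip_force: 30.0
```

Run:
```python
from h import *
print(go([.4288,.3256,.33],69));print(go([.45,.07,.33],79))
```

```text
([-0.0001, 0.0001, -0.1789], [0.0004, 0.0003, -0.0003])
([-0.1116, -0.2309, -0.179], [0.0004, 0.0003, -0.1748])
```

```bash
python3 -m crank '[[[0,0,-0.03],[0,0,0],0],[[0,0,-0.08],[0,0,0],0],[[0,0,-0.13],[0,0,0],0],[[0,0,-0.179],[0,0,0],0],[[-0.03,-0.06,-0.179],[0,0,-0.05],0],[[-0.06,-0.12,-0.179],[0,0,-0.1],0],[[-0.09,-0.18,-0.179],[0,0,-0.15],0],[[-0.112,-0.231,-0.179],[0,0,-0.175],0],[[-0.112,-0.231,-0.179],[0,0,-0.175],0],[[-0.112,-0.231,-0.179],[0,0,-0.175],0]]'
python3 - <<'E'
from h import *
o=bot.get_obs();C=cam('wrist');im=bot.capture('wrist')
cv2.imwrite("pics/w2.png",im[:,:,::-1]);print(o['eef_pos'],o['tool_rot'][:,1])
for n,l,z in(("wrist","box_1",.064),("wrist","box_1_bail",.112),("wrist","cork_mat",.004)):
    for d in bot.outline_of(n,l)[:2]: print(l,d['conf'],d['bbox'],rect(n,d['region'],z,C))
# white lid in top image
t=bot.capture('top');cv2.imwrite("pics/t2.png",t[:,:,::-1])
E
```

```text
t: 6.35
eef_pos: [0.4504, 0.0697, 0.3294]
tool_rot: [[-0.981, 0.192, -0.0], [0.192, 0.981, 0.0], [0.0, 0.0, -1.0]]
force: [0.6, -0.1, -1.2]
gripper_width: 0.257
grip_force: 30.0
[0.45038904 0.06966375 0.32941117] [1.92001597e-01 9.81394592e-01 2.06480143e-04]
box_1 0.79 [357.8, 242.3, 420.0, 253.8] (array([591.7, 214.3]), array([101.5,  14.2]), 77.8)
box_1 0.66 [245.7, 211.3, 248.4, 231.6] (array([509.3,  -2.7]), array([ 8.3, 35.9]), 80.2)
box_1_bail 0.6 [357.5, 241.6, 420.5, 252.4] (array([568.4, 199.6]), array([89.8, 10.6]), 78.8)
cork_mat 0.69 [260.0, 185.5, 303.2, 220.2] (array([483.1,  62.7]), array([31.1, 17.6]), 78.9)
cork_mat 0.66 [243.9, 189.9, 320.8, 238.8] (array([494.5,  14.1]), array([55.3, 43.3]), 76.8)
```

View pics/w2.png

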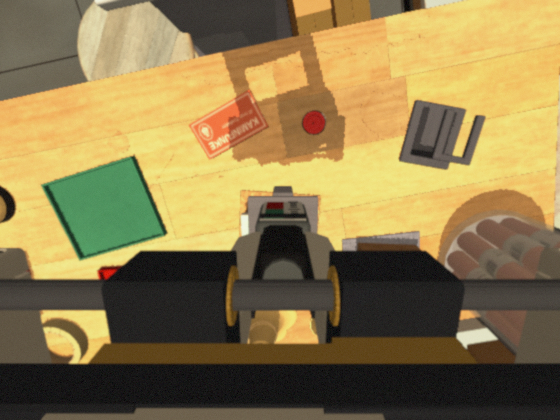

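The wrist view shows the scale held upright (280,215), hiding the carton behind it; stand is empty at (440,135). I'll use the fixed cameras' initial pictures, magnified.

Run:
```python
from h import *
a=cv2.imread("pics/top0.png")[175:250,205:285];b=cv2.imread("pics/scene0.png")[212:287,222:302]
z=lambda i:cv2.resize(i,(400,375),interpolation=2)
c=cv2.imread("pics/scene0.png")
cv2.imwrite("pics/zz.png",np.hstack([z(a),z(b)]))
```

```text
(no output)
```

View pics/zz.png

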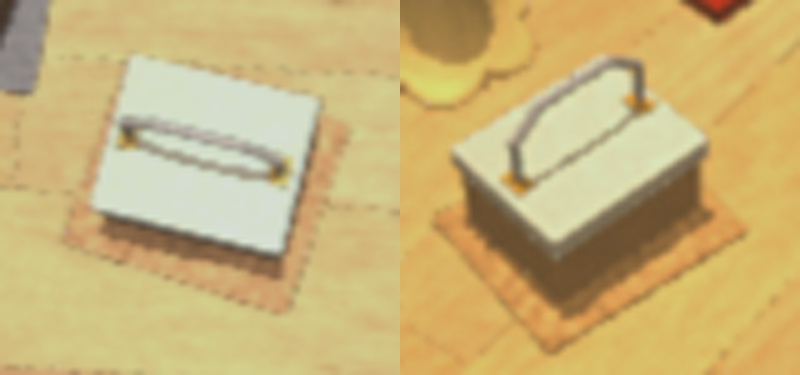

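The left half shows the lid corners at about (130,55),(322,100),(284,255),(92,212), and the right half shows (53,152),(157,243),(308,140) within its crop. The bail is upright and parallel to the carton's long side.

Run:
```python
from h import *
from scipy.optimize import least_squares
f=lambda p,o:(np.array(p)+.5)/5-.5+o
# corner body coords (x,y): top image up=+x, left=+y
T=f([[130,55],[322,100],[284,255],[92,212],[127,138],[283,172]],[205,175])
S=f([[53,152],[157,243],[308,140],[120,185],[237,103]],[222,212])
tb=[(.046,.056),(.046,-.056),(-.046,-.056),(-.046,.056),(0,.044),(0,-.044)]
sb=[(.046,.056),(-.046,.056),(-.046,-.056),(0,.044),(0,-.044)]
Ct,Cs=cam('top'),cam('scene')
def W(b,p):
    b=np.array(b);c,s=np.cos(p[2]),np.sin(p[2]);return np.c_[b@[c,-s]+p[0],b@[s,c]+p[1],np.full(len(b),.064)]
for w in((1,1),(1,0),(0,1)):
    r=least_squares(lambda p:np.r_[w[0]*(proj('top',W(tb,p),Ct)-T).ravel(),w[1]*(proj('scene',W(sb,p),Cs)-S).ravel()],[.54,.04,-.2])
    print(w,r.x[:2],np.degrees(r.x[2]),r.cost, np.abs(r.fun).max())
```

```text
(1, 1) [0.54909228 0.0405358 ] -9.393120807184856 4.491566694522698 1.519869064973392
(1, 0) [0.55031066 0.03941569] -9.487438100676213 0.4421081694980964 0.6770862563142259
(0, 1) [0.54668999 0.04290316] -9.447649476590216 0.8876225150811675 0.7619823144527231
```

Run:
```python
from h import *
a=np.radians(-9.4);X=np.array([np.cos(a),np.sin(a),0]);B=np.array([.549,.0405,0])-.0013*X
for d,z in((-.06,.26),(-.06,.2115),(0,.2115),(0,.312)): print(go(B+d*X+[0,0,z],80.6))
```

```text
([-0.0414, -0.0128, 0.0695], [-0.0, -0.0004, -0.0259])
([-0.0414, -0.0128, 0.118], [-0.0, -0.0004, -0.0259])
([-0.1014, -0.0112, 0.118], [-0.0, -0.0004, -0.0259])
([-0.1013, -0.0112, 0.0175], [-0.0, -0.0004, -0.0259])
```

```bash
python3 -m crank '[[[-0.02,-0.006,0.04],[0,0,-0.026],0],[[-0.041,-0.013,0.08],[0,0,-0.026],0],[[-0.041,-0.013,0.118],[0,0,-0.026],0],[[-0.041,-0.013,0.118],[0,0,-0.026],0],[[-0.041,-0.013,0.118],[0,0,-0.026],0]]'
python3 - <<'E'
from h import *
o=bot.get_obs();print(o['eef_pos'],o['force'])
s=bot.capture('scene')[150:300,180:340];t=bot.capture('top')[150:290,160:320]
z=lambda i:cv2.resize(i,(400,375),interpolation=2)
cv2.imwrite("pics/h1.png",np.hstack([z(s),z(t)])[:,:,::-1])
E
```

```text
t: 7.22
eef_pos: [0.4885, 0.0497, 0.2135]
tool_rot: [[-0.986, 0.164, 0.002], [0.164, 0.986, 0.0], [-0.002, 0.0, -1.0]]
force: [0.1, 0.0, -1.3]
gripper_width: 0.253
grip_force: 30.0
[0.48848037 0.04969878 0.21346361] [ 9.65500703e-02  3.97171657e-04 -1.27340445e+00]
```

View pics/h1.png

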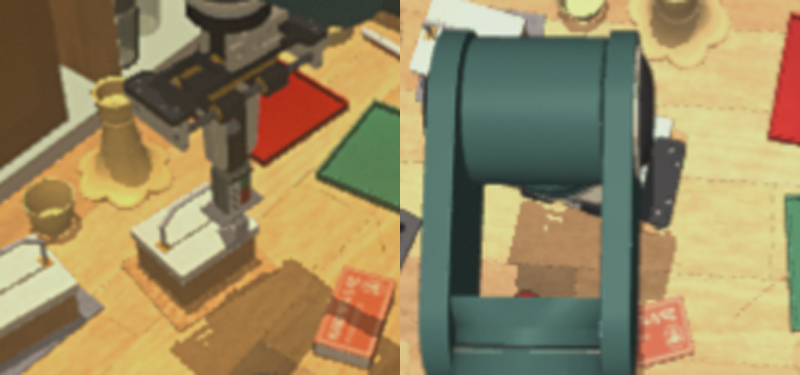

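The carton's bail is at (185,215) in the left half with the scale just on its robot side (235,205), hook at lid height side. Moving in.

```bash
python3 -m crank '[[[-0.02,0.0,0.0015],[0,0,0],0],[[-0.04,0.001,0.0015],[0,0,0],0],[[-0.06,0.0015,0.0015],[0,0,0],0],[[-0.06,0.0015,0.0015],[0,0,0],0],[[-0.06,0.0015,0.0015],[0,0,0],0]]'
python3 -c "
from h import *
o=bot.get_obs();print(o['eef_pos'],o['force'],go([.5477,.0407,.312],80.6))"
```

```text
t: 7.95
eef_pos: [0.5473, 0.0409, 0.2109]
tool_rot: [[-0.986, 0.165, 0.001], [0.165, 0.986, 0.0], [-0.001, 0.0, -1.0]]
force: [-0.3, -0.2, -1.7]
gripper_width: 0.256
grip_force: 30.0
[0.54732613 0.0409102  0.21086972] [-0.28203559 -0.18117044 -1.66427456] ([-0.0005, -0.0001, -0.1011], [0.0002, 0.0006, -0.0016])
```

```bash
python3 -m crank '[[[0,0,-0.01],[0,0,0],0],[[0,0,-0.02],[0,0,0],0],[[0,0,-0.03],[0,0,0],0],[[0,0,-0.04],[0,0,0],0],[[0,0,-0.05],[0,0,0],0],[[0,0,-0.058],[0,0,0],0],[[0,0,-0.066],[0,0,0],0],[[0,0,-0.074],[0,0,0],0],[[0,0,-0.082],[0,0,0],0],[[0,0,-0.09],[0,0,0],0],[[0,0,-0.1],[0,0,0],0],[[0,0,-0.1],[0,0,0],0],[[0,0,-0.1],[0,0,0],0],[[0,0,-0.1],[0,0,0],0],[[0,0,-0.1],[0,0,0],0],[[0,0,-0.1],[0,0,0],0],[[0,0,-0.1],[0,0,0],0],[[0,0,-0.1],[0,0,0],0],[[0,0,-0.1],[0,0,0],0],[[0,0,-0.1],[0,0,0],0]]'
python3 - <<'E'
from h import *
o=bot.get_obs();print(o['eef_pos'],o['force'],o['moment'])
s=bot.capture('scene');w=bot.capture('wrist')
cv2.imwrite("pics/s3.png",s[:,:,::-1]);cv2.imwrite("pics/w3.png",w[:,:,::-1])
z=lambda i,k:cv2.resize(i,(400,400),interpolation=2)
cv2.imwrite("pics/h2.png",np.hstack([z(s[130:290,180:340],3),z(w[180:250,245:315],5)])[:,:,::-1])
E
```

```text
t: 10.45
eef_pos: [0.5476, 0.0408, 0.3101]
tool_rot: [[-0.986, 0.165, -0.0], [0.165, 0.986, -0.0], [0.0, -0.0, -1.0]]
force: [1.1, 0.3, -7.3]
gripper_width: 0.258
grip_force: 30.0
[0.54756004 0.04075617 0.31014879] [ 1.06375458  0.25703263 -7.30606249] [ 0.05062441 -0.11116401  0.01416344]
```

View pics/h2.png

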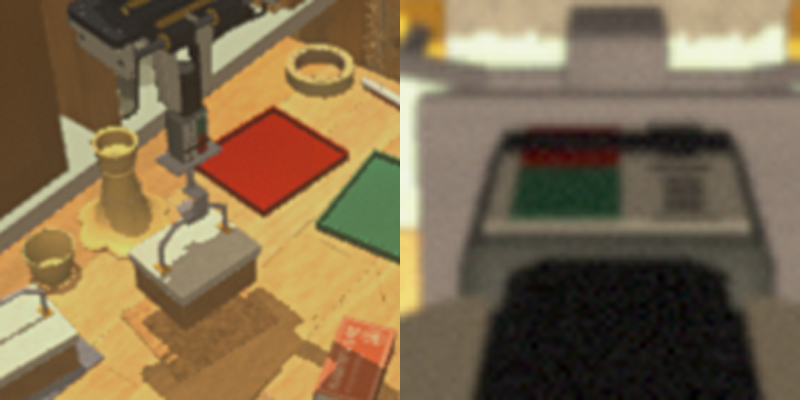

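The carton hangs level and well clear (200,265). The dial's pointer line is at the red end (570,140), and the load of ~5.8 N means ~0.030 travel. That puts it in the red band.

Run:
```python
from h import *
fs=[]
for _ in range(6): bot.capture('wrist');fs.append(bot.get_obs()['force'][2])
print(np.round(fs,2))
for n in('scene','top'):
    im=bot.capture(n).astype(int);m=(im[...,0]>90)&(im[...,1]<50)&(im[...,2]<60)
    k,l,s,_=cv2.connectedComponentsWithStats(m.astype(np.uint8));i=1+s[1:,4].argmax();print(n,s[i],rect(n,l==i,.01))
print(go([.57,-.10,.31],80.6));print(go([.643,-.2233,.31],81.7))
```

```text
[-7.14 -8.75 -6.76 -6.61 -7.47 -8.05]
scene [259 174  59  42 458] (array([ 639.5, -219.7]), array([165.1, 145. ]), 81.8)
top [317 156  52  11  62] (array([ 712.3, -235. ]), array([155.8,   3.7]), 81.5)
([-0.0454, -0.1351, 0.0001], [0.0, 0.0, -0.0018])
([-0.1377, -0.2447, 0.0001], [0.0, 0.0, -0.021])
```

```bash
python3 -m crank '[[[-0.003,-0.01,0],[0,0,0],0],[[-0.01,-0.03,0],[0,0,0],0],[[-0.018,-0.053,0],[0,0,0],0],[[-0.027,-0.08,0],[0,0,0],0],[[-0.037,-0.108,0],[0,0,0],0],[[-0.048,-0.135,0],[0,0,-0.005],0],[[-0.065,-0.16,0],[0,0,-0.01],0],[[-0.085,-0.183,0],[0,0,-0.015],0],[[-0.103,-0.205,0],[0,0,-0.02],0],[[-0.118,-0.223,0],[0,0,-0.021],0],[[-0.129,-0.236,0],[0,0,-0.021],0],[[-0.134,-0.242,0],[0,0,-0.021],0],[[-0.1355,-0.2436,0],[0,0,-0.021],0],[[-0.1355,-0.2436,0],[0,0,-0.021],0],[[-0.1355,-0.2436,0],[0,0,-0.021],0],[[-0.1355,-0.2436,0],[0,0,-0.021],0],[[-0.1355,-0.2436,0],[0,0,-0.021],0]]'
python3 - <<'E'
from h import *
o=bot.get_obs();print(o['eef_pos'],o['force'],o['q'])
s=bot.capture('scene');t=bot.capture('top')
z=lambda i,k:cv2.resize(i,(400,400),interpolation=2)
cv2.imwrite("pics/h3.png",np.hstack([z(s[90:250,220:380],3),z(t[120:260,280:420],5)])[:,:,::-1])
E
```

```text
t: 13.08
eef_pos: [0.6409, -0.2217, 0.3103]
tool_rot: [[-0.99, 0.144, 0.0], [0.144, 0.99, -0.0], [-0.0, -0.0, -1.0]]
force: [0.6, 0.6, -7.6]
gripper_width: 0.258
grip_force: 30.0
[ 0.64093778 -0.22168208  0.31025961] [ 0.5517436  0.605667  -7.6081038] [-3.70600046e-01  1.14073130e-01  1.29697979e+00 -2.04413454e-06
  1.73041988e+00 -1.79677728e+00]
```

View pics/h3.png

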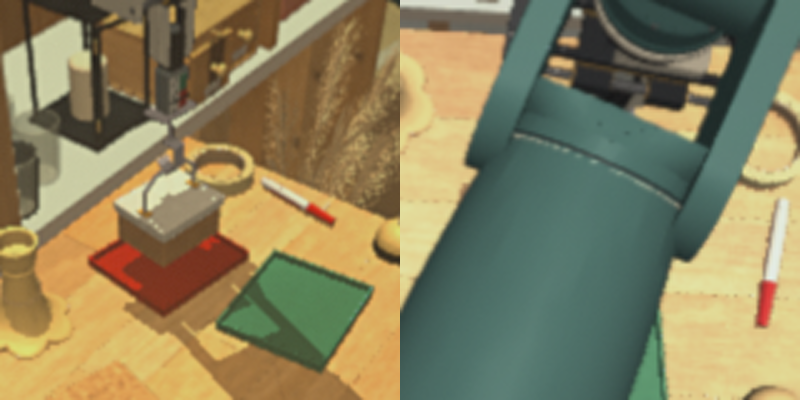

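The carton hangs centred over the red tray (left half, (170,215) above (168,270)). Lowering it.

```bash
python3 -m crank '[[[0,0,0.008],[0,0,0],0],[[0,0,0.02],[0,0,0],0],[[0,0,0.03],[0,0,0],0],[[0,0,0.036],[0,0,0],0],[[0,0,0.041],[0,0,0],0],[[0,0,0.046],[0,0,0],0],[[0,0,0.051],[0,0,0],0],[[0,0,0.056],[0,0,0],0],[[0,0,0.061],[0,0,0],0],[[0,0,0.067],[0,0,0],0],[[0,0,0.073],[0,0,0],0],[[0,0,0.08],[0,0,0],0],[[0,0,0.087],[0,0,0],0],[[0,0,0.094],[0,0,0],0],[[0,0,0.1],[0,0,0],0],[[0,0,0.1],[0,0,0],0],[[0,0,0.1],[0,0,0],0]]'
python3 - <<'E'
from h import *
o=bot.get_obs();print(o['eef_pos'],o['force'],o['moment'])
s=bot.capture('scene')
cv2.imwrite("pics/h4.png",cv2.resize(s[120:240,240:340],(500,600),interpolation=2)[:,:,::-1])
E
```

```text
t: 15.3
eef_pos: [0.6411, -0.2219, 0.2105]
tool_rot: [[-0.99, 0.144, 0.0], [0.144, 0.99, -0.0], [-0.0, -0.0, -1.0]]
force: [0.3, -0.2, -1.0]
gripper_width: 0.257
grip_force: 30.0
[ 0.64110453 -0.22189141  0.21047159] [ 0.26198197 -0.2158069  -1.01080816] [ 0.00970453 -0.11471735 -0.04335549]
```

View pics/h4.png

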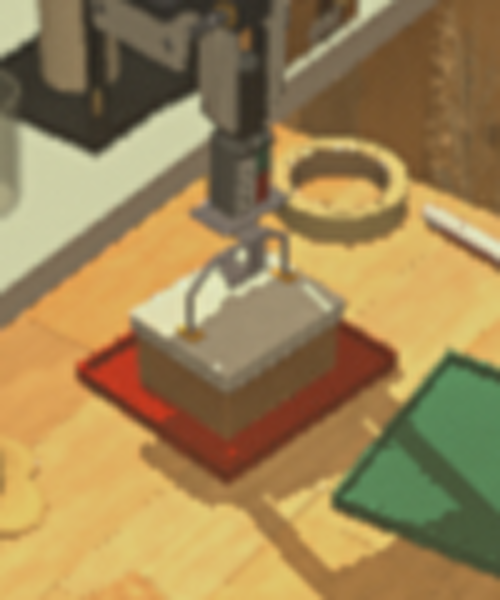

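The carton sits flat in the red tray (235,370) with slack on the hook; backing out along the tool's +x now.

```bash
python3 -m crank '[[[0.015,0,0],[0,0,0],0],[[0.035,0,0],[0,0,0],0],[[0.055,0,0],[0,0,0],0],[[0.065,0,0],[0,0,0],0],[[0.068,0,-0.01],[0,0,0],0],[[0.07,0,-0.05],[0,0,0],0],[[0.07,0,-0.1],[0,0,0],0],[[0.07,0,-0.12],[0,0,0],0],[[0.07,0,-0.12],[0,0,0],0]]'
python3 - <<'E'
from h import *
o=bot.get_obs();print(o['force'])
print(go([.50,0,.33],75));print(go([.4288,.3256,.33],69),go([.4288,.3256,.33],68.96))
s=bot.capture('scene')
for n in('box_1','red_tray_in'):
  for d in bot.outline_of('scene',n)[:3]:print(n,d['conf'],d['bbox'])
E
```

```text
t: 16.48
eef_pos: [0.5722, -0.2119, 0.3309]
tool_rot: [[-0.99, 0.144, 0.002], [0.144, 0.99, -0.001], [-0.002, -0.0, -1.0]]
force: [-1.2, -0.2, -1.4]
gripper_width: 0.258
grip_force: 30.0
[-1.24652976 -0.23703656 -1.43008546]
([0.102, 0.1993, 0.0007], [-0.0003, 0.0017, 0.1171])
([0.2194, 0.5112, 0.0004], [-0.0002, 0.0017, 0.2218]) ([0.2194, 0.5112, 0.0004], [-0.0002, 0.0017, 0.2225])
box_1 0.63 [158.4, 242.8, 208.3, 293.8]
box_1 0.57 [270.9, 166.0, 308.1, 209.7]
red_tray_in 0.83 [256.5, 187.8, 321.0, 216.1]
```

```bash
python3 -m crank '[[[0.02,0.04,0],[0,0,0.02],0],[[0.045,0.09,0],[0,0,0.05],0],[[0.075,0.145,0],[0,0,0.09],0],[[0.102,0.199,0],[0,0,0.117],0],[[0.125,0.255,0],[0,0,0.14],0],[[0.145,0.31,0],[0,0,0.16],0],[[0.165,0.365,0],[0,0,0.18],0],[[0.185,0.42,0],[0,0,0.2],0],[[0.204,0.47,0],[0,0,0.215],0],[[0.215,0.5,0],[0,0,0.222],0],[[0.219,0.511,0],[0,0,0.222],0],[[0.219,0.511,0],[0,0,0.222],0],[[0.219,0.511,0],[0,0,0.222],0]]'
python3 - <<'E'
from h import *
o=bot.get_obs();print(o['eef_pos'],o['force'],go([.4288,.3256,.16],68.95),go([.4288,.3256,.151],68.95))
E
```

```text
t: 18.25
eef_pos: [0.4291, 0.3245, 0.3299]
tool_rot: [[-0.933, 0.359, -0.0], [0.359, 0.933, -0.0], [-0.0, -0.0, -1.0]]
force: [-0.0, 0.2, -1.5]
gripper_width: 0.254
grip_force: 30.0
[0.42908777 0.3245064  0.32990365] [-0.04390597  0.2419282  -1.46877066] ([0.0007, 0.001, 0.1699], [-0.0004, 0.0, -0.0003]) ([0.0007, 0.001, 0.1789], [-0.0004, 0.0, -0.0003])
```

```bash
python3 -m crank '[[[0,0.001,0.03],[0,0,0],0],[[0,0.001,0.07],[0,0,0],0],[[0,0.001,0.11],[0,0,0],0],[[0,0.001,0.14],[0,0,0],0],[[0,0.001,0.16],[0,0,0],0],[[0,0.001,0.17],[0,0,0],0],[[0,0.001,0.175],[0,0,0],0],[[0,0.001,0.178],[0,0,0],0],[[0,0.001,0.178],[0,0,0],0],[[0,0.001,0.178],[0,0,0],0]]'
```

```text
t: 19.5
eef_pos: [0.4292, 0.3265, 0.1526]
tool_rot: [[-0.934, 0.359, 0.001], [0.359, 0.934, 0.0], [-0.0, 0.001, -1.0]]
force: [-0.4, 0.5, -1.1]
gripper_width: 0.26
grip_force: 30.0
```

```bash
python3 -m crank '[[[0,0,0.001],[0,0,0],0],[[0,0,0.002],[0,0,0],0],[[0,0,0.002],[0,0,0],0],[[0,0,0.002],[0,0,0],0]]'
python3 - <<'E'
from h import *
im=bot.capture('scene');cv2.imwrite("pics/h5.png",cv2.resize(im[270:390,170:270],(500,600),interpolation=2)[:,:,::-1])
E
```

```text
t: 20.0
eef_pos: [0.4292, 0.3265, 0.1511]
tool_rot: [[-0.933, 0.359, 0.001], [0.359, 0.933, 0.0], [-0.0, 0.001, -1.0]]
force: [-2.8, -2.0, 5.7]
gripper_width: 0.253
grip_force: 30.0
```

View pics/h5.png

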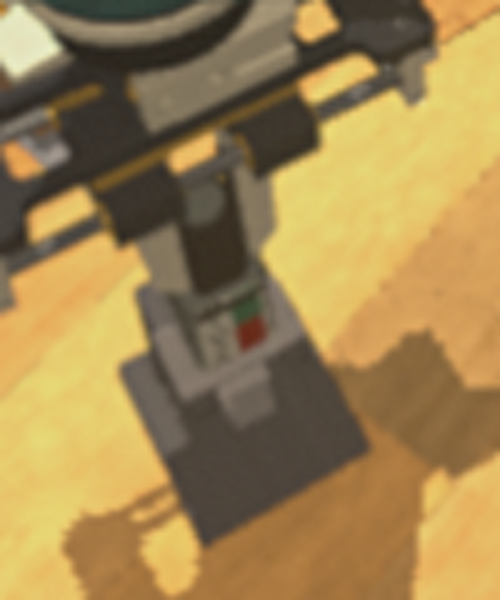

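The scale is seated with its flange on the cradle arms (215,370), and the force has turned upward as it did at the grasp. Releasing and withdrawing upward.

```bash
python3 -m crank '[[[0,0,-0.0005],[0,0,0],0.4],[[0,0,-0.0005],[0,0,0],0.6],[[0,0,-0.0005],[0,0,0],0.8],[[0,0,-0.0005],[0,0,0],0.8],[[0,0,-0.0005],[0,0,0],0.8],[[0,0,-0.02],[0,0,0],0.8],[[0,0,-0.06],[0,0,0],0.8],[[0,0,-0.12],[0,0,0],0.8],[[0.03,-0.03,-0.18],[0,0,0],0.8],[[0.05,-0.04,-0.19],[0,0,0],0.8],[[0.05,-0.04,-0.19],[0,0,0],0.8],[[0.05,-0.04,-0.19],[0,0,0],0.8]]'
python3 - <<'E'
from h import *
bot.get_obs();w=bot.capture('wrist');s=bot.capture('scene')
cv2.imwrite("pics/h6.png",np.hstack([cv2.resize(w[120:260,250:390],(400,400)),cv2.resize(s[150:390,150:390],(400,400),interpolation=2)])[:,:,::-1])
E
```

```text
t: 21.55
eef_pos: [0.3683, 0.307, 0.3401]
tool_rot: [[-0.934, 0.359, 0.0], [0.359, 0.934, -0.0], [-0.0, 0.0, -1.0]]
force: [-0.9, -0.5, -0.4]
gripper_width: 0.802
grip_force: 0.0
```

View pics/h6.png

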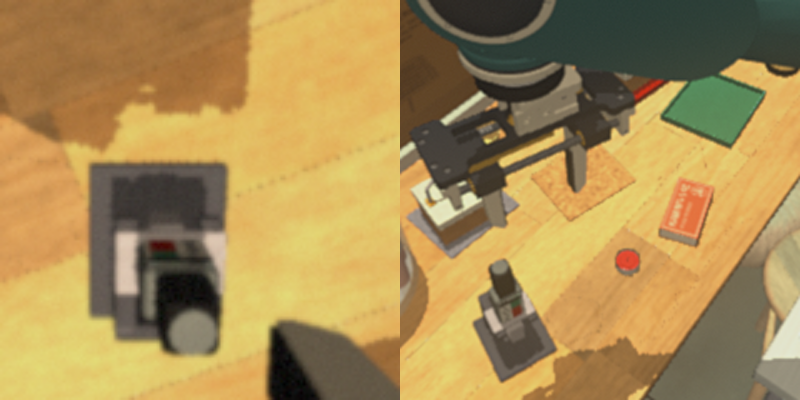

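The scale hangs upright in its stand (wrist crop (160,270)), the gripper is clear, and the grey-mat carton and bystanders look undisturbed.

```bash
python3 -c "
from rig import bot
print(bot.job_done())"
```

```text
the job is handed in; nothing more can be done
None
```

The carton from the cork mat read in the red band (about 5.8 N, roughly 0.030 m of hook travel), so I set it down flat and centred in the red tray, hung the scale back upright in its stand, and handed the job in at about 22 s.

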